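# Find the hidden catch of the medicine lock box

## Task

One of the five look-alike grey pads set into the front panel of the child-safe medicine box is its hidden catch button. Feel along the panel with the fingertips for the pad that gives, press it fully in so that the lid pops up, then let go and leave the lid standing open. Do not pick up, shift or knock over the pill bottle, mug or ramekin.

Things in the scene. Friction and masses are not known exactly. Their poses are not given: they have to be found in the camera images.
- box: Medicine lock box fixed to the counter: 220 mm deep (its x), 290 wide (its y), 100 high. Origin: centre of its underside; at yaw 0 its front (-x side) faces the robot. Level top: the front 68 mm (x -110 to -42 mm) is a fixed flat white panel with a row of five look-alike grey pads along y; the rest is the blue lid. Four pads are solid blanks, one (it varies) is the catch button.
- pad1 (a point): Centre of the face of grey pad 1 of 5 (counted along the box's +y): a square pad in a 44 mm square recess, 2 mm below the white panel, 98 mm above the counter; pads are 54 mm apart centre to centre. Axes as the box. A fixed point: it does not move when pressed and does not tell whether this pad is the button, which can only be felt.
- pad2 (a point): Centre of the face of grey pad 2 of 5 (counted along the box's +y): a square pad in a 44 mm square recess, 2 mm below the white panel, 98 mm above the counter; pads are 54 mm apart centre to centre. Axes as the box. A fixed point: it does not move when pressed and does not tell whether this pad is the button, which can only be felt.
- pad3 (a point): Centre of the face of grey pad 3 of 5 (counted along the box's +y): a square pad in a 44 mm square recess, 2 mm below the white panel, 98 mm above the counter; pads are 54 mm apart centre to centre. Axes as the box. A fixed point: it does not move when pressed and does not tell whether this pad is the button, which can only be felt.
- pad4 (a point): Centre of the face of grey pad 4 of 5 (counted along the box's +y): a square pad in a 44 mm square recess, 2 mm below the white panel, 98 mm above the counter; pads are 54 mm apart centre to centre. Axes as the box. A fixed point: it does not move when pressed and does not tell whether this pad is the button, which can only be felt.
- pad5 (a point): Centre of the face of grey pad 5 of 5 (counted along the box's +y): a square pad in a 44 mm square recess, 2 mm below the white panel, 98 mm above the counter; pads are 54 mm apart centre to centre. Axes as the box. A fixed point: it does not move when pressed and does not tell whether this pad is the button, which can only be felt.
- catch (a joint): How far the catch button is pressed in, in m: 0 = out, 0.006 = fully in. It springs back when let go; starting to move takes about 1.5 N, fully in about 5 N. A blank pad does not move at all. By about 0.004 the catch has let the lid go.
- lid (a joint): Opening of the lid, in rad: 0 = shut and locked by the catch, 0.35 = as far as it opens. Lid 149 mm deep, 290 wide, 12 thick, hinged along the box's far (+x) top edge; once the catch lets go, a weak spring lifts its front edge by itself by about 50 mm in about a second, and it stays open.
- bottle_mid (a point): Bystander: loose orange pill bottle with a white cap, 44 mm across, 85 mm high, standing beside one end of the box. This point is on its axis, half-way up; z up.
- mug_mid (a point): Bystander: loose blue mug, 80 mm across plus its handle, 90 mm high, standing beside the other end of the box. This point is on its axis, half-way up; z up.
- ramekin_mid (a point): Bystander: loose white ceramic ramekin, 84 mm across, 45 mm high, standing between the robot and the box. This point is on its axis, half-way up; z up.

How it is judged (in metres and radians):
On the way:
1. the hidden catch button is pressed in (value of joint catch above 0.003 m), for 0.05 s.
At the end, for the whole second after the job is handed in: the lid stands open by more than 0.28 rad and is at rest, the catch button is let go (less than 1.5 mm in), and pill bottle, mug and ramekin stand upright (within 0.3 rad) within 20 mm of where they were (value of joint lid above 0.28 rad and velocity of joint lid below 0.1 rad/s and value of joint catch below 0.0015 m and distance of each of bottle_mid, mug_mid, ramekin_mid from where it was at the start of the episode below 0.02 m and angle between each of bottle_mid, mug_mid, ramekin_mid's own z axis and vertical below 0.3 rad); the robot touches nothing.
It fails at once if the pill bottle is lifted, shifted by more than 20 mm or tipped (distance of bottle_mid from where it was at the start of the episode above 0.02 m or angle between bottle_mid's own z axis and vertical above 0.3 rad).
It fails at once if the mug is lifted, shifted by more than 20 mm or tipped (distance of mug_mid from where it was at the start of the episode above 0.02 m or angle between mug_mid's own z axis and vertical above 0.3 rad).
It fails at once if the ramekin is lifted, shifted by more than 20 mm or tipped (distance of ramekin_mid from where it was at the start of the episode above 0.02 m or angle between ramekin_mid's own z axis and vertical above 0.3 rad).
It also fails if it takes over 48 s, if anything falls off the work surface, if the arm or the gripper's body presses on something with over 40 N, if the wrist force passes 120 N, or if a joint passes its speed limit or range.

## Robot

A 6-joint arm with a two-finger parallel gripper is mounted at the origin on the work surface. World frame = base frame: x ahead of the robot, y to its left, z up, the work surface at z = 0. Lengths are in mm, angles in degrees, forces in N, time in s.
With the tool pointing down it reaches from about 275 to 750 mm from the base axis. Payload 10.2 kg.
Tool frame: the origin (TCP) lies at the very end of the fingers, on their centre line; the grasp point (between the pads) lies 19 mm behind it; y points along the fingers, z is the direction in which the jaws open and shut, and the axes are right-handed (so a half turn about y gives the same grasp; the last joint's range is limited). The gripper opens to 85 mm and grips with 20 to 120 N. Pads are 22 mm wide; open, the fingers measure 114 mm over their backs; the gripper's body (76 mm by 85 mm) begins 54 mm behind the grasp point. The pads swing forward as they close: fully open they stand 13 mm farther back than shut.
Start: joints at [61.57, 17.928, 85.812, -0, 76.261, -12.8], TCP at [141.463, 505.588, 231.294] pointing down, gripper open.
Joint ranges: [-168.41, 168.41], [-55.51, 124.54], [10.69, 146.95], [-70.63, 250.63], [1, 178], [-165.06, 165.06]. Speed limits (degrees/s): [136.94, 136.94, 172.46, 180, 180, 180].

## Interface

Orientations are given as a 3x3 rotation matrix whose columns are the frame's x, y, z axes.
In Python, from bench import manip gives the robot as it stands.
- The arm moves only by the tool step_arm, never from a script. Its argument "steps" is a list of rows, each an object of numbers: "tx", "ty", "tz": the shift along the tool's x, y, z in m; "ax", "ay", "az": the turn, a rotation vector about the tool's x, y, z in degrees; "grip": the finger opening in m, from 0 to 0.0854. In form: [{"tx": .., "ty": .., "tz": .., "ax": .., "ay": .., "az": .., "grip": ..}, ...]. A call has exactly 5 rows; each row is the pose to reach, as a shift and turn from the pose commanded when the call began, along the tool's axes at that moment; what a row does not reach only later rows make up. A row lasts 1/12 s, in which the tool goes at most 41.7 mm and 7.16 degrees, less where a joint would pass 70% of its speed; a pose out of reach is approached as far as the arm can. A call with a gripper value outside its range is refused whole. The fingers move at their own pace and stop on an object; the grip force is fixed at half the most. Time passes only in rows, so rows that repeat a pose let the fingers close, or fill a call up. It gives the time, the measured TCP pose, the force and the opening at its end, in the units of the state.
- manip.sense(): the state, without advancing time (a new reading comes with each control period).
- manip.snapshot(name): name is "scene" or "side" or "wrist"; returns a dict with "color" (384x512x3 uint8, blue, green, red), "mtx" (3x3 intrinsics, pixels), "cam_to_world" (4x4, takes a point from camera to world coordinates); the wrist camera has in their place "hand_eye" (4x4, takes a point from camera to tool coordinates, whose origin is the TCP and whose axes are the tool frame's). Camera axes: x right, y down, z forward; pixel columns grow to the right and rows downward; lengths in mm; the calibration is good to about 2 mm. A picture is of the moment at which its call begins: read the wrist's pose just before it. There is no depth.
- manip.sign_off(): hands the job in, once; it reports no verdict.
The state is a dict: "time_s": time; "q": joint angles; "qvel": joint speeds; "joint_efforts": joint torques, N m; "position": TCP position; "orientation": TCP orientation; "contact_force": force on the tool from outside, world axes, zero at the start; "ft_torque": the same for the moment, N m; "opening": opening from 0.0 (shut) to 1.0 (fully open).
Only numpy, scipy, OpenCV 4.12 (cv2) and the standard library are available. Lean on these libraries where they do the work, as an engineer would, in place of code of your own. Each camera call takes 0.05 s, during which the arm holds its last target.

## Working session

There is one attempt and no reset: what is moved stays moved. The work goes in short steps, Python scripts to look and compute and a tool call to move; the robot and the scene stay as the last step left them, time stands still between calls to the robot, and variables do not carry over. Pictures are saved under pics/ and viewed, and the job is handed in when it is done.

Besides the shell and the picture viewer there is one more tool, called after ">>>" as name(argument=value, ...) on one line, values as JSON. step_arm: Moves the arm, as the interface text tells. Its arguments: {"type":"object","properties":{"steps":{"type":"array","items":{"type":"object","properties":{"tx":{"type":"number"},"ty":{"type":"number"},"tz":{"type":"number"},"ax":{"type":"number"},"ay":{"type":"number"},"az":{"type":"number"},"grip":{"type":"number"}}}}},"required":["steps"]}

```bash
mkdir -p pics
python3 - <<'E'
from bench import manip
import cv2,numpy as np
s=manip.sense();print(s)
for n in("scene","side","wrist"):
    d=manip.snapshot(n);cv2.imwrite(f"pics/{n}0.png",d["color"])
    np.savez(f"{n}0.npz",**d)
    print(n,{k:np.round(v,3).tolist() for k,v in d.items() if k!="color"})
E
```

```text
{'time_s': 0.0, 'q': array([ 6.15714441e+01,  1.79594822e+01,  8.58539014e+01,  1.21798117e-03,
        7.62618497e+01, -1.28015099e+01]), 'qvel': array([0.01430758, 0.02869783, 0.03324766, 0.04437462, 0.02999565,
       0.0109449 ]), 'joint_efforts': array([-1.94452514e-03, -4.12267971e+01, -2.59738022e+01, -3.84209688e-04,
        4.14012233e-03, -5.87963001e-06]), 'position': array([141.31587769, 505.35389093, 230.73545238]), 'orientation': array([[ 9.63034055e-01, -6.43261669e-04,  2.69378907e-01],
       [-2.69379496e-01, -1.14489581e-03,  9.63033424e-01],
       [-3.11071705e-04, -9.99999138e-01, -1.27585516e-03]]), 'contact_force': array([-0.17548924, -0.38990102, -0.33234723]), 'ft_torque': array([-0.01644054,  0.02095468, -0.00381801]), 'opening': 0.9967507106020007}
scene {'mtx': [[380.532, 0.0, 257.483], [0.0, 380.532, 196.537], [0.0, 0.0, 1.0]], 'cam_to_world': [[0.464, 0.764, -0.448, 931.403], [0.886, -0.4, 0.236, -152.829], [0.001, -0.506, -0.863, 823.757], [0.0, 0.0, 0.0, 1.0]]}
side {'mtx': [[384.372, 0.0, 253.473], [0.0, 384.372, 189.906], [0.0, 0.0, 1.0]], 'cam_to_world': [[-0.862, -0.342, 0.374, 239.659], [-0.507, 0.604, -0.615, 527.929], [-0.016, -0.72, -0.694, 624.993], [0.0, 0.0, 0.0, 1.0]]}
wrist {'mtx': [[330.78, 0.0, 261.643], [0.0, 330.78, 189.97], [0.0, 0.0, 1.0]], 'hand_eye': [[-0.001, 0.947, 0.321, -81.755], [0.0, -0.321, 0.947, -142.915], [1.0, 0.001, -0.0, 1.062], [0.0, 0.0, 0.0, 1.0]]}
```

View pics/scene0.png

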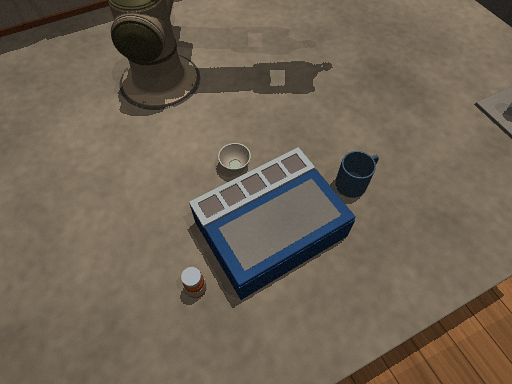

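View pics/side0.png

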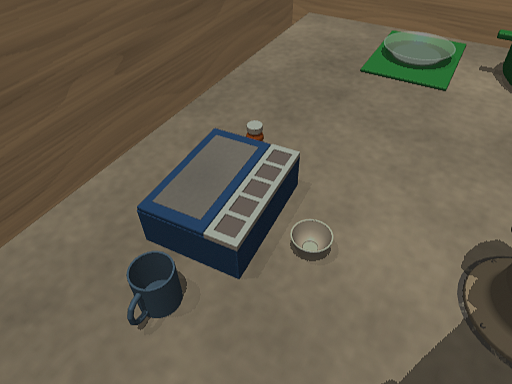

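Both views show the box. The pads in the scene image run from (210,206) to (294,163), and in the side image from (230,227) to (281,157). The ramekin is in front of the box, the mug is at one end and the bottle at the other. I'll locate them by ray-plane intersection.

```bash
cat > h.py <<'E'
import numpy as np
def ray(d,px,z):
    K=d["mtx"];T=d["cam_to_world"]
    r=T[:3,:3]@np.linalg.solve(K,np.array([px[0],px[1],1.]));o=T[:3,3]
    return o+r*(z-o[2])/r[2]
E
python3 - <<'E'
import numpy as np,cv2
from h import *
S=dict(np.load("scene0.npz"));D=dict(np.load("side0.npz"))
for n,d,pp in(("scene",S,[(210,206),(233,194),(254,183),(274,173),(294,163)]),("side",D,[(230,227),(243,207),(255,190),(268,173),(281,157)])):
    g=d["color"].astype(int)
    img=d["color"];W=[]
    for p in pp:
        c=np.median(img[p[1]-2:p[1]+3,p[0]-2:p[0]+3].reshape(-1,3),0)
        m=(np.abs(g-c).sum(2)<45).astype(np.uint8)
        _,lab,st,cen=cv2.connectedComponentsWithStats(m,connectivity=4)
        k=lab[p[1],p[0]];w=ray(d,cen[k],98);W.append(w);print(n,p,c,st[k][4],cen[k].round(1),w.round(1))
for n,d,pp,z in(("bottle",S,(191,274),85),("mug",S,(357,167),90),("ram",S,(234,156),45),("bottle",D,(255,127),85),("mug",D,(153,268),90),("ram",D,(312,235),45)):
    print(n,ray(d,pp,z).round(0))
for n,d,x0,y0 in(("scene",S,170,130),("side",D,130,110)):
    cv2.imwrite(f"pics/{n}z.png",cv2.resize(d["color"][y0:y0+180,x0:x0+200],None,fx=3,fy=3,interpolation=2))
E
```

```text
scene (210, 206) [ 92.  99. 111.] 320 [210.7 206.2] [529.1 -56.2  98. ]
scene (233, 194) [ 91.  99. 111.] 298 [232.3 195.1] [525.7  -2.4  98. ]
scene (254, 183) [ 92.  99. 112.] 289 [253.1 184.3] [522.   51.4  98. ]
scene (274, 173) [ 91.  99. 111.] 272 [273.4 173.8] [518.3 105.6  98. ]
scene (294, 163) [ 91.  99. 110.] 255 [293.  163.8] [515.1 159.7  98. ]
side (230, 227) [83. 91. 99.] 400 [230.1 225.7] [513.7 161.6  98. ]
side (243, 207) [83. 91. 99.] 347 [244.  206.1] [517.2 107.5  98. ]
side (255, 190) [83. 90. 99.] 306 [256.9 188.2] [520.7  53.   98. ]
side (268, 173) [83. 90. 99.] 258 [268.3 172.1] [524.4  -0.6  98. ]
side (281, 157) [83. 90. 98.] 230 [278.8 157.1] [528.1 -54.7  98. ]
bottle [ 646. -153.   85.]
mug [588. 291.  90.]
ram [395.  62.  45.]
bottle [ 640. -144.   85.]
mug [579. 297.  90.]
ram [391.  66.  45.]
```

Both cameras agree to about 2 mm: pad5 is at (514.4,160.6), pad1 at (528.6,-55.5), and the box yaw is about 3.8°. I'll close the fingers, align with the box and move above pad5 first.

>>> step_arm(steps=[{"tx": 0.035, "ty": 0, "tz": -0.018, "ay": -7, "grip": 0}, {"tx": 0.07, "ty": 0.01, "tz": -0.036, "ay": -14, "grip": 0}, {"tx": 0.105, "ty": 0.02, "tz": -0.055, "ay": -19.4, "grip": 0}, {"tx": 0.14, "ty": 0.03, "tz": -0.073, "ay": -19.4, "grip": 0}, {"tx": 0.17, "ty": 0.04, "tz": -0.09, "ay": -19.4, "grip": 0}])

```text
validation failed for argument at $.st...
```

```bash
cat > go.py <<'E'
import sys,numpy as np
from bench import manip
from scipy.spatial.transform import Rotation as Ro
s=manip.sense();R=s["orientation"];p=s["position"]
a=np.radians(3.8);c,n=np.cos(a),np.sin(a)
Rt=np.array([[c,0,-n],[n,0,c],[0,-1,0]])
t=np.array([float(v) for v in sys.argv[1:4]])
print(s["time_s"],p.round(1),s["contact_force"].round(2),s["opening"].round(3),np.abs(s["qvel"]).max().round(2))
print("shift mm",(R.T@(t-p)).round(1),"rot",Ro.from_matrix(R.T@Rt).as_rotvec(degrees=True).round(2))
E
python3 go.py 510 160.6 130
```

```text
Traceback (most recent call last):
  File "go.py", line 8, in <module>
    print(s["time_s"],p.round(1),s["contact_force"].round(2),s["opening"].round(3),np.abs(s["qvel"]).max().round(2))
                                                             ^^^^^^^^^^^^^^^^^^
AttributeError: 'float' object has no attribute 'round'
```

>>> step_arm(steps=[{"tx": 0.035, "ty": 0.0, "tz": -0.018, "ax": 0, "ay": -7, "az": 0, "grip": 0.0}, {"tx": 0.07, "ty": 0.01, "tz": -0.036, "ax": 0, "ay": -14, "az": 0, "grip": 0.0}, {"tx": 0.105, "ty": 0.02, "tz": -0.055, "ax": 0, "ay": -19.4, "az": 0, "grip": 0.0}, {"tx": 0.14, "ty": 0.03, "tz": -0.073, "ax": 0, "ay": -19.4, "az": 0, "grip": 0.0}, {"tx": 0.17, "ty": 0.04, "tz": -0.09, "ax": 0, "ay": -19.4, "az": 0, "grip": 0.0}])

```text
time_s: 0.57
position: [280.1, 373.5, 191.7]
orientation: [[0.998, 0.0, -0.067], [0.067, 0.0, 0.998], [0.0, -1.0, 0.0]]
contact_force: [1.4, 1.1, -0.3]
opening: 0.301
```

```bash
sed -i 's/s\["opening"\].round(3)/round(float(s["opening"]),3)/' go.py; python3 go.py 510 160.6 130
```

```text
0.5667 [280.1 373.5 191.7] [ 1.39  1.06 -0.31] 0.301 60.86
shift mm [ 215.    61.7 -228. ] rot [-0.01  0.07  0.03]
```

>>> step_arm(steps=[{"tx": 0.025, "ty": 0.005, "tz": -0.026, "ax": 0, "ay": 0, "az": 0, "grip": 0.0}, {"tx": 0.05, "ty": 0.01, "tz": -0.052, "ax": 0, "ay": 0, "az": 0, "grip": 0.0}, {"tx": 0.075, "ty": 0.015, "tz": -0.078, "ax": 0, "ay": 0, "az": 0, "grip": 0.0}, {"tx": 0.1, "ty": 0.02, "tz": -0.104, "ax": 0, "ay": 0, "az": 0, "grip": 0.0}, {"tx": 0.12, "ty": 0.025, "tz": -0.13, "ax": 0, "ay": 0, "az": 0, "grip": 0.0}])

```text
time_s: 0.98
position: [408.9, 251.5, 166.7]
orientation: [[0.998, 0.0, -0.065], [0.065, 0.0, 0.998], [0.0, -1.0, 0.0]]
contact_force: [0.0, 0.7, -0.7]
opening: -0.001
```

>>> step_arm(steps=[{"tx": 0.025, "ty": 0.01, "tz": -0.025, "ax": 0, "ay": 0, "az": 0, "grip": 0.0}, {"tx": 0.05, "ty": 0.02, "tz": -0.05, "ax": 0, "ay": 0, "az": 0, "grip": 0.0}, {"tx": 0.075, "ty": 0.03, "tz": -0.075, "ax": 0, "ay": 0, "az": 0, "grip": 0.0}, {"tx": 0.094, "ty": 0.036, "tz": -0.098, "ax": 0, "ay": 0, "az": 0, "grip": 0.0}, {"tx": 0.094, "ty": 0.036, "tz": -0.098, "ax": 0, "ay": 0, "az": 0, "grip": 0.0}])

```text
time_s: 1.4
position: [510.1, 157.8, 129.3]
orientation: [[0.998, -0.001, -0.062], [0.062, -0.001, 0.998], [-0.001, -1.0, -0.001]]
contact_force: [-0.0, -0.9, 0.1]
opening: 0.0
```

```bash
python3 go.py 510 160.6 105;python3 - <<'E'
from bench import manip
import cv2
for n in("side","wrist"):cv2.imwrite(f"pics/{n}1.png",manip.snapshot(n)["color"])
E
python3 go.py 510 160.6 105
```

```text
1.4 [510.1 157.8 129.3] [-0.   -0.91  0.09] 0.0 4.39
shift mm [ 0.1 24.3  2.9] rot [ 0.05 -0.27 -0.07]
1.5 [507.7 160.8 130.4] [-0.83  1.47 -0.94] -0.002 2.29
shift mm [ 2.3 25.4 -0.4] rot [-0.01 -0.13 -0.08]
```

View pics/side1.png

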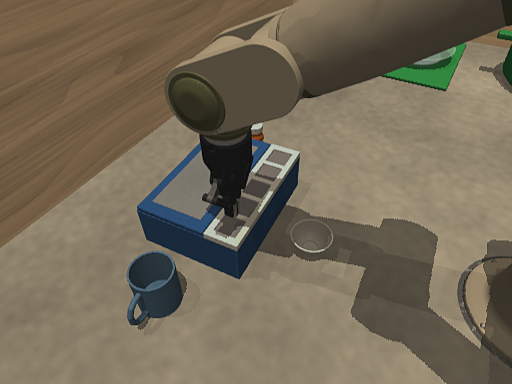

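View pics/wrist1.png

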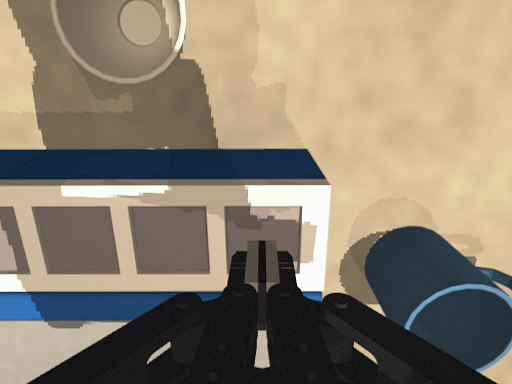

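The wrist view shows the closed fingertips over pad5 at about (260,245), with the mug clear to the right. I'll descend to just above the face.

>>> step_arm(steps=[{"tx": 0.001, "ty": 0.012, "tz": 0.0, "ax": 0, "ay": 0, "az": 0, "grip": 0.0}, {"tx": 0.001, "ty": 0.022, "tz": 0.0, "ax": 0, "ay": 0, "az": 0, "grip": 0.0}, {"tx": 0.001, "ty": 0.027, "tz": 0.0, "ax": 0, "ay": 0, "az": 0, "grip": 0.0}, {"tx": 0.001, "ty": 0.029, "tz": 0.0, "ax": 0, "ay": 0, "az": 0, "grip": 0.0}, {"tx": 0.001, "ty": 0.029, "tz": 0.0, "ax": 0, "ay": 0, "az": 0, "grip": 0.0}])

```text
time_s: 1.92
position: [508.2, 161.9, 101.7]
orientation: [[0.998, -0.001, -0.066], [0.066, -0.0, 0.998], [-0.001, -1.0, 0.0]]
contact_force: [-0.0, 0.1, -0.1]
opening: 0.002
```

>>> step_arm(steps=[{"tx": 0, "ty": 0.0005, "tz": 0.0, "ax": 0, "ay": 0, "az": 0, "grip": 0.0}, {"tx": 0, "ty": 0.001, "tz": 0.0, "ax": 0, "ay": 0, "az": 0, "grip": 0.0}, {"tx": 0, "ty": 0.0015, "tz": 0.0, "ax": 0, "ay": 0, "az": 0, "grip": 0.0}, {"tx": 0, "ty": 0.002, "tz": 0.0, "ax": 0, "ay": 0, "az": 0, "grip": 0.0}, {"tx": 0, "ty": 0.002, "tz": 0.0, "ax": 0, "ay": 0, "az": 0, "grip": 0.0}])

```text
time_s: 2.33
position: [508.7, 161.5, 100.1]
orientation: [[0.998, 0.0, -0.066], [0.066, -0.0, 0.998], [0.0, -1.0, -0.0]]
contact_force: [-0.1, 0.7, -0.7]
opening: 0.002
```

>>> step_arm(steps=[{"tx": 0, "ty": 0.0007, "tz": 0.0, "ax": 0, "ay": 0, "az": 0, "grip": 0.0}, {"tx": 0, "ty": 0.0014, "tz": 0.0, "ax": 0, "ay": 0, "az": 0, "grip": 0.0}, {"tx": 0, "ty": 0.002, "tz": 0.0, "ax": 0, "ay": 0, "az": 0, "grip": 0.0}, {"tx": 0, "ty": 0.0025, "tz": 0.0, "ax": 0, "ay": 0, "az": 0, "grip": 0.0}, {"tx": 0, "ty": 0.003, "tz": 0.0, "ax": 0, "ay": 0, "az": 0, "grip": 0.0}])

```text
time_s: 2.75
position: [508.7, 161.5, 98.0]
orientation: [[0.998, 0.0, -0.066], [0.066, -0.0, 0.998], [0.0, -1.0, -0.0]]
contact_force: [-6.1, -1.5, 15.5]
opening: 0.001
```

At z = 98.0 the force is 15 N with no give, so pad5 is blank. On to pad4.

>>> step_arm(steps=[{"tx": 0, "ty": -0.012, "tz": 0.0, "ax": 0, "ay": 0, "az": 0, "grip": 0.0}, {"tx": 0, "ty": -0.014, "tz": -0.027, "ax": 0, "ay": 0, "az": 0, "grip": 0.0}, {"tx": 0, "ty": -0.014, "tz": -0.054, "ax": 0, "ay": 0, "az": 0, "grip": 0.0}, {"tx": 0, "ty": -0.009, "tz": -0.054, "ax": 0, "ay": 0, "az": 0, "grip": 0.0}, {"tx": 0, "ty": -0.004, "tz": -0.054, "ax": 0, "ay": 0, "az": 0, "grip": 0.0}])

```text
time_s: 3.17
position: [512.5, 106.8, 101.0]
orientation: [[0.998, 0.001, -0.064], [0.064, 0.0, 0.998], [0.001, -1.0, 0.0]]
contact_force: [-0.2, 0.5, -0.1]
opening: -0.003
```

>>> step_arm(steps=[{"tx": 0, "ty": 0, "tz": 0.0, "ax": 0, "ay": 0, "az": 0, "grip": 0.0}, {"tx": 0, "ty": 0.001, "tz": 0.0, "ax": 0, "ay": 0, "az": 0, "grip": 0.0}, {"tx": 0, "ty": 0.002, "tz": 0.0, "ax": 0, "ay": 0, "az": 0, "grip": 0.0}, {"tx": 0, "ty": 0.003, "tz": 0.0, "ax": 0, "ay": 0, "az": 0, "grip": 0.0}, {"tx": 0, "ty": 0.004, "tz": 0.0, "ax": 0, "ay": 0, "az": 0, "grip": 0.0}])

```text
time_s: 3.58
position: [512.2, 108.2, 98.0]
orientation: [[0.998, 0.0, -0.067], [0.067, 0.0, 0.998], [0.0, -1.0, 0.0]]
contact_force: [-7.4, 0.5, 21.1]
opening: -0.0
```

Pad4 is blank too: 21 N at z = 98.0. Next is pad3.

>>> step_arm(steps=[{"tx": 0, "ty": -0.012, "tz": 0.0, "ax": 0, "ay": 0, "az": 0, "grip": 0.0}, {"tx": 0, "ty": -0.014, "tz": -0.027, "ax": 0, "ay": 0, "az": 0, "grip": 0.0}, {"tx": 0, "ty": -0.014, "tz": -0.054, "ax": 0, "ay": 0, "az": 0, "grip": 0.0}, {"tx": 0, "ty": -0.009, "tz": -0.054, "ax": 0, "ay": 0, "az": 0, "grip": 0.0}, {"tx": 0, "ty": -0.004, "tz": -0.054, "ax": 0, "ay": 0, "az": 0, "grip": 0.0}])

```text
time_s: 4.0
position: [516.0, 53.2, 101.0]
orientation: [[0.998, 0.001, -0.064], [0.064, 0.0, 0.998], [0.001, -1.0, -0.0]]
contact_force: [0.2, -0.6, 0.7]
opening: 0.001
```

>>> step_arm(steps=[{"tx": 0, "ty": 0, "tz": 0.0, "ax": 0, "ay": 0, "az": 0, "grip": 0.0}, {"tx": 0, "ty": 0.001, "tz": 0.0, "ax": 0, "ay": 0, "az": 0, "grip": 0.0}, {"tx": 0, "ty": 0.002, "tz": 0.0, "ax": 0, "ay": 0, "az": 0, "grip": 0.0}, {"tx": 0, "ty": 0.003, "tz": 0.0, "ax": 0, "ay": 0, "az": 0, "grip": 0.0}, {"tx": 0, "ty": 0.004, "tz": 0.0, "ax": 0, "ay": 0, "az": 0, "grip": 0.0}])

```text
time_s: 4.42
position: [515.8, 54.4, 98.0]
orientation: [[0.998, 0.0, -0.067], [0.067, 0.0, 0.998], [0.0, -1.0, 0.0]]
contact_force: [-8.1, 0.6, 20.4]
opening: -0.001
```

Pad3 is blank (20 N at 98.0). Next is pad2.

>>> step_arm(steps=[{"tx": 0, "ty": -0.012, "tz": 0.0, "ax": 0, "ay": 0, "az": 0, "grip": 0.0}, {"tx": 0, "ty": -0.014, "tz": -0.027, "ax": 0, "ay": 0, "az": 0, "grip": 0.0}, {"tx": 0, "ty": -0.014, "tz": -0.054, "ax": 0, "ay": 0, "az": 0, "grip": 0.0}, {"tx": 0, "ty": -0.009, "tz": -0.054, "ax": 0, "ay": 0, "az": 0, "grip": 0.0}, {"tx": 0, "ty": -0.004, "tz": -0.054, "ax": 0, "ay": 0, "az": 0, "grip": 0.0}])

```text
time_s: 4.83
position: [519.5, -0.7, 100.9]
orientation: [[0.998, 0.001, -0.064], [0.064, -0.0, 0.998], [0.001, -1.0, -0.0]]
contact_force: [-0.6, -0.0, 0.0]
opening: 0.003
```

>>> step_arm(steps=[{"tx": 0, "ty": 0, "tz": 0.0, "ax": 0, "ay": 0, "az": 0, "grip": 0.0}, {"tx": 0, "ty": 0.001, "tz": 0.0, "ax": 0, "ay": 0, "az": 0, "grip": 0.0}, {"tx": 0, "ty": 0.002, "tz": 0.0, "ax": 0, "ay": 0, "az": 0, "grip": 0.0}, {"tx": 0, "ty": 0.003, "tz": 0.0, "ax": 0, "ay": 0, "az": 0, "grip": 0.0}, {"tx": 0, "ty": 0.004, "tz": 0.0, "ax": 0, "ay": 0, "az": 0, "grip": 0.0}])

```text
time_s: 5.25
position: [519.4, 0.5, 98.0]
orientation: [[0.998, 0.0, -0.067], [0.067, 0.0, 0.998], [0.0, -1.0, 0.0]]
contact_force: [-7.8, 3.9, 20.4]
opening: -0.0
```

Pad2 is blank as well, which leaves pad1. I'll feel it the same way before pressing.

>>> step_arm(steps=[{"tx": 0, "ty": -0.012, "tz": 0.0, "ax": 0, "ay": 0, "az": 0, "grip": 0.0}, {"tx": 0, "ty": -0.014, "tz": -0.027, "ax": 0, "ay": 0, "az": 0, "grip": 0.0}, {"tx": 0, "ty": -0.014, "tz": -0.054, "ax": 0, "ay": 0, "az": 0, "grip": 0.0}, {"tx": 0, "ty": -0.009, "tz": -0.054, "ax": 0, "ay": 0, "az": 0, "grip": 0.0}, {"tx": 0, "ty": -0.004, "tz": -0.054, "ax": 0, "ay": 0, "az": 0, "grip": 0.0}])

```text
time_s: 5.67
position: [523.0, -54.6, 100.9]
orientation: [[0.998, 0.001, -0.064], [0.064, -0.0, 0.998], [0.001, -1.0, -0.0]]
contact_force: [-0.2, 1.0, -0.1]
opening: -0.001
```

>>> step_arm(steps=[{"tx": 0, "ty": 0, "tz": 0.0, "ax": 0, "ay": 0, "az": 0, "grip": 0.0}, {"tx": 0, "ty": 0.001, "tz": 0.0, "ax": 0, "ay": 0, "az": 0, "grip": 0.0}, {"tx": 0, "ty": 0.002, "tz": 0.0, "ax": 0, "ay": 0, "az": 0, "grip": 0.0}, {"tx": 0, "ty": 0.003, "tz": 0.0, "ax": 0, "ay": 0, "az": 0, "grip": 0.0}, {"tx": 0, "ty": 0.004, "tz": 0.0, "ax": 0, "ay": 0, "az": 0, "grip": 0.0}])

```text
time_s: 6.08
position: [522.9, -53.4, 97.2]
orientation: [[0.998, 0.0, -0.066], [0.066, 0.0, 0.998], [0.0, -1.0, 0.0]]
contact_force: [-0.8, 2.0, 2.8]
opening: -0.0
```

Pad1 gives: z = 97.2 at only 2.8 N. I'll press it in slowly.

>>> step_arm(steps=[{"tx": 0, "ty": 0.0015, "tz": 0.0, "ax": 0, "ay": 0, "az": 0, "grip": 0.0}, {"tx": 0, "ty": 0.003, "tz": 0.0, "ax": 0, "ay": 0, "az": 0, "grip": 0.0}, {"tx": 0, "ty": 0.0042, "tz": 0.0, "ax": 0, "ay": 0, "az": 0, "grip": 0.0}, {"tx": 0, "ty": 0.005, "tz": 0.0, "ax": 0, "ay": 0, "az": 0, "grip": 0.0}, {"tx": 0, "ty": 0.0055, "tz": 0.0, "ax": 0, "ay": 0, "az": 0, "grip": 0.0}])

```text
time_s: 6.5
position: [523.0, -53.8, 91.9]
orientation: [[0.998, 0.0, -0.066], [0.066, 0.0, 0.998], [0.001, -1.0, 0.0]]
contact_force: [-3.3, 5.6, 11.5]
opening: 0.004
```

```bash
python3 - <<'E'
from bench import manip
import cv2
for n in("side",):cv2.imwrite(f"pics/{n}2.png",manip.snapshot(n)["color"])
E
python3 go.py 522 -53 92
```

```text
6.55 [523.  -53.8  92. ] [-2.22  3.98  7.33] 0.0 0.12
shift mm [-1.  -0.   0.9] rot [-0.02 -0.03  0.03]
```

View pics/side2.png

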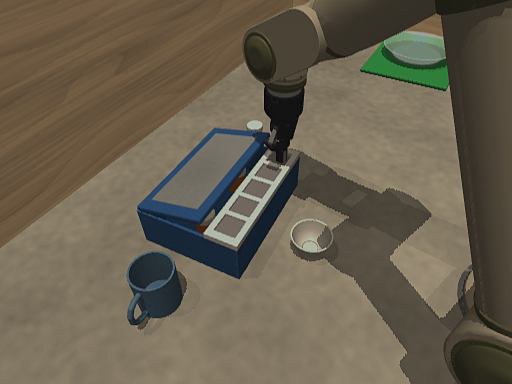

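The button is fully in at z = 92, and the lid is rising with its front edge open at about (235,185). Now I'll withdraw up and back towards the robot, away from the lid.

>>> step_arm(steps=[{"tx": -0.001, "ty": -0.01, "tz": 0.0, "ax": 0, "ay": 0, "az": 0, "grip": 0.0}, {"tx": -0.015, "ty": -0.025, "tz": 0.0, "ax": 0, "ay": 0, "az": 0, "grip": 0.0}, {"tx": -0.035, "ty": -0.045, "tz": 0.0, "ax": 0, "ay": 0, "az": 0, "grip": 0.0}, {"tx": -0.06, "ty": -0.065, "tz": 0.0, "ax": 0, "ay": 0, "az": 0, "grip": 0.0}, {"tx": -0.085, "ty": -0.09, "tz": 0.0, "ax": 0, "ay": 0, "az": 0, "grip": 0.0}])

```text
time_s: 6.97
position: [436.5, -59.7, 181.7]
orientation: [[0.998, -0.002, -0.066], [0.066, 0.0, 0.998], [-0.002, -1.0, 0.0]]
contact_force: [0.7, -0.1, 0.9]
opening: -0.003
```

>>> step_arm(steps=[{"tx": -0.02, "ty": -0.03, "tz": 0.0, "ax": 0, "ay": 0, "az": 0, "grip": 0.0}, {"tx": -0.035, "ty": -0.05, "tz": 0.0, "ax": 0, "ay": 0, "az": 0, "grip": 0.0}, {"tx": -0.04, "ty": -0.06, "tz": 0.0, "ax": 0, "ay": 0, "az": 0, "grip": 0.0}, {"tx": -0.04, "ty": -0.06, "tz": 0.0, "ax": 0, "ay": 0, "az": 0, "grip": 0.0}, {"tx": -0.04, "ty": -0.06, "tz": 0.0, "ax": 0, "ay": 0, "az": 0, "grip": 0.0}])

```text
time_s: 7.38
position: [398.2, -62.5, 241.6]
orientation: [[0.998, 0.001, -0.065], [0.065, -0.001, 0.998], [0.001, -1.0, -0.001]]
contact_force: [0.0, -0.3, -0.3]
opening: -0.003
```

>>> step_arm(steps=[{"tx": 0, "ty": 0, "tz": 0.0, "ax": 0, "ay": 0, "az": 0, "grip": 0.0}, {"tx": 0, "ty": 0, "tz": 0.0, "ax": 0, "ay": 0, "az": 0, "grip": 0.0}, {"tx": 0, "ty": 0, "tz": 0.0, "ax": 0, "ay": 0, "az": 0, "grip": 0.0}, {"tx": 0, "ty": 0, "tz": 0.0, "ax": 0, "ay": 0, "az": 0, "grip": 0.0}, {"tx": 0, "ty": 0, "tz": 0.0, "ax": 0, "ay": 0, "az": 0, "grip": 0.0}])

```text
time_s: 7.8
position: [398.2, -62.2, 241.1]
orientation: [[0.998, -0.001, -0.066], [0.066, 0.0, 0.998], [-0.001, -1.0, 0.0]]
contact_force: [-0.5, 0.1, 0.0]
opening: -0.004
```

>>> step_arm(steps=[{"tx": 0, "ty": 0, "tz": 0.0, "ax": 0, "ay": 0, "az": 0, "grip": 0.0}, {"tx": 0, "ty": 0, "tz": 0.0, "ax": 0, "ay": 0, "az": 0, "grip": 0.0}, {"tx": 0, "ty": 0, "tz": 0.0, "ax": 0, "ay": 0, "az": 0, "grip": 0.0}, {"tx": 0, "ty": 0, "tz": 0.0, "ax": 0, "ay": 0, "az": 0, "grip": 0.0}, {"tx": 0, "ty": 0, "tz": 0.0, "ax": 0, "ay": 0, "az": 0, "grip": 0.0}])

```text
time_s: 8.22
position: [398.2, -62.2, 241.5]
orientation: [[0.998, 0.0, -0.066], [0.066, -0.0, 0.998], [-0.0, -1.0, -0.0]]
contact_force: [-0.8, 0.4, -1.4]
opening: -0.001
```

```bash
python3 - <<'E'
from bench import manip
import cv2,numpy as np
for i in "34":
  for n in("side","scene"):
    d=manip.snapshot(n);cv2.imwrite(f"pics/{n}{i}.png",d["color"]);np.savez(f"{n}{i}.npz",**d)
E
python3 go.py 522 -53 92
```

```text
8.4167 [398.1 -62.2 241.5] [-0.5  -0.13  1.07] -0.002 0.15
shift mm [124.2 149.5   1.1] rot [-0.   -0.03  0.  ]
```

View pics/side4.png

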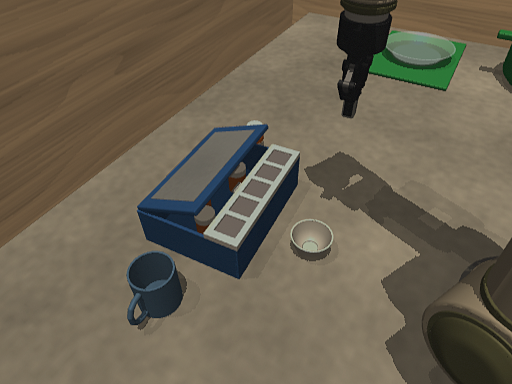

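View pics/scene4.png

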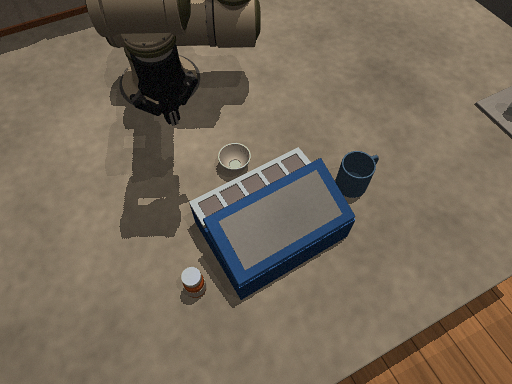

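The lid stands open in both views: its near front corner is at about (198,210) in side and (320,160) in scene. Mug, bottle and ramekin look unmoved. I'll check the lid angle and whether it is at rest.

Run:
```python
import numpy as np,cv2
S=dict(np.load("scene4.npz"));D=dict(np.load("side4.npz"))
def P(d):
    T=np.linalg.inv(d["cam_to_world"]);return d["mtx"]@T[:3]
for a,b in(((320,160),(194,212)),((207,213),(268,126))):
    X=cv2.triangulatePoints(P(S),P(D),np.array(a,float),np.array(b,float)).ravel();X=X[:3]/X[3]
    print(X.round(1),"angle",np.arcsin((X[2]-100)/149).round(3))
for n in("side","scene"):
    a,b=[np.load(f"{n}{i}.npz")["color"].astype(int) for i in "34"]
    o=np.load(f"{n}0.npz")["color"].astype(int)
    print(n,"3v4 max diff",(abs(a-b).sum(2)>40).sum())
    for nm,(x,y) in dict(side=dict(bottle=(255,128),mug=(153,285),ram=(312,238)),scene=dict(bottle=(193,282),mug=(357,172),ram=(234,157)))[n].items():
        w=30 if nm=="mug" else 16
        f=lambda i:i[y-w:y+w,x-w:x+w].astype(np.uint8)
        t=f(o)[5:-5,5:-5];r=cv2.matchTemplate(f(b),t,cv2.TM_CCOEFF_NORMED);print(n,nm,cv2.minMaxLoc(r)[1::2])
```

```text
[560.1 197.9 143.7] angle 0.298
[568.7 -76.8 151.4] angle 0.352
side 3v4 max diff 5
side bottle (0.5353540182113647, (5, 2))
side mug (0.9986644387245178, (5, 5))
side ram (0.9989762902259827, (5, 5))
scene 3v4 max diff 79
scene bottle (0.9989777207374573, (5, 5))
scene mug (0.9790588617324829, (5, 5))
scene ram (0.9977350234985352, (5, 5))
```

The bystanders are unmoved (the bottle's side view is partly hidden by the lid). The lid estimates are 0.30 and 0.35. I'll wait another second to confirm it has settled.

>>> step_arm(steps=[{"tx": 0, "ty": 0, "tz": 0.0, "ax": 0, "ay": 0, "az": 0, "grip": 0.0}, {"tx": 0, "ty": 0, "tz": 0.0, "ax": 0, "ay": 0, "az": 0, "grip": 0.0}, {"tx": 0, "ty": 0, "tz": 0.0, "ax": 0, "ay": 0, "az": 0, "grip": 0.0}, {"tx": 0, "ty": 0, "tz": 0.0, "ax": 0, "ay": 0, "az": 0, "grip": 0.0}, {"tx": 0, "ty": 0, "tz": 0.0, "ax": 0, "ay": 0, "az": 0, "grip": 0.0}])

```text
time_s: 8.83
position: [398.1, -62.2, 241.5]
orientation: [[0.998, 0.0, -0.066], [0.066, -0.0, 0.998], [0.0, -1.0, -0.0]]
contact_force: [-0.4, 0.6, 0.1]
opening: 0.001
```

>>> step_arm(steps=[{"tx": 0, "ty": 0, "tz": 0.0, "ax": 0, "ay": 0, "az": 0, "grip": 0.0}, {"tx": 0, "ty": 0, "tz": 0.0, "ax": 0, "ay": 0, "az": 0, "grip": 0.0}, {"tx": 0, "ty": 0, "tz": 0.0, "ax": 0, "ay": 0, "az": 0, "grip": 0.0}, {"tx": 0, "ty": 0, "tz": 0.0, "ax": 0, "ay": 0, "az": 0, "grip": 0.0}, {"tx": 0, "ty": 0, "tz": 0.0, "ax": 0, "ay": 0, "az": 0, "grip": 0.0}])

```text
time_s: 9.25
position: [398.2, -62.2, 241.5]
orientation: [[0.998, 0.0, -0.066], [0.066, -0.0, 0.998], [0.0, -1.0, -0.0]]
contact_force: [-0.0, 0.0, -0.6]
opening: -0.0
```

Run:
```python
from bench import manip
import cv2,numpy as np
for n,(x0,y0) in(("side",(130,110)),("scene",(180,130))):
    d=manip.snapshot(n);b=d["color"];a=np.load(f"{n}4.npz")["color"]
    m=abs(a.astype(int)-b).sum(2)>40;yy,xx=np.nonzero(m);print(n,m.sum(),list(zip(xx,yy))[:5] and (xx.min(),xx.max(),yy.min(),yy.max()))
    cv2.imwrite(f"pics/{n}5.png",cv2.resize(b[y0:y0+180,x0:x0+190],None,fx=3,fy=3,interpolation=2))
```

```text
side 15 (np.int64(336), np.int64(477), np.int64(16), np.int64(280))
scene 112 (np.int64(22), np.int64(338), np.int64(0), np.int64(275))
```

View pics/side5.png

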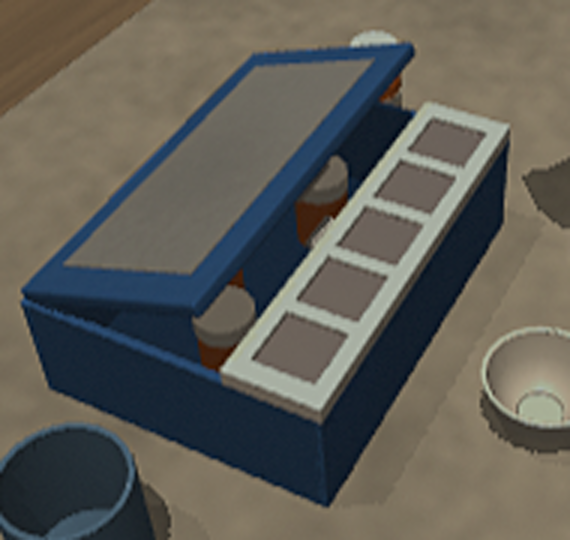

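View pics/scene5.png

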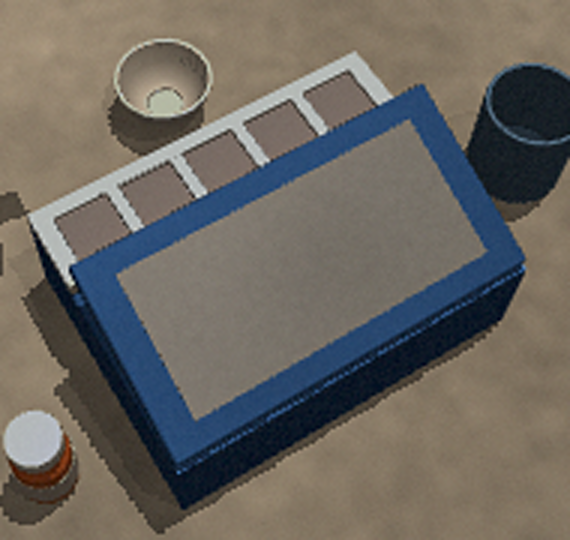

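The top pictures show the lid fully up and unchanged since the last look: there are no changed pixels around it in the side view. All five pads are level again and the bystanders are in place. Handing in.

```bash
python3 -c "
from bench import manip
print(manip.sign_off())"
```

```text
the job is handed in; nothing more can be done
None
```

The hidden catch button was pad 1. I pressed it fully in, the lid popped open, and I handed the job in at about 9.4 s of the 48 s allowed. The hand-in gives no verdict.

- **Finding the button:** I felt the pads from 5 down to 1 with closed fingertips. Pads 5, 4, 3 and 2 stayed solid at z = 98.0 mm under 15–21 N. Pad 1 gave way at about 3 N.
- **Pressing it:** I pushed pad 1 to z = 92 mm, which is 6 mm in, then backed the arm off up and towards the robot. The force reading was near zero afterwards, so nothing is being touched.
- **Lid:** Triangulating the two front corners gave 0.30 and 0.35 rad. The two disagree because I picked the corners by hand in coarse pixels, but both are above the 0.28 rad needed. In the side view the lid did not change over the last second. The scene view had about 110 scattered changed pixels, which I put down to image noise.
- **Catch:** In the last pictures pad 1 looked level with the other pads, so the button appears to have sprung back. I checked this by eye only.
- **Bystanders:** Mug and ramekin matched their starting positions to the pixel in both views. The bottle matched in the scene view, but the side-view match was poor because the raised lid partly hides it.

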